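Switch the chromatograph to the blue column

ROBOT

A 6-joint arm with a two-finger parallel gripper is mounted at the origin on the work surface. World frame = base frame: x ahead of the robot, y to its left, z up, the work surface at z = 0. Lengths are in m, angles in degrees, forces in N, time in s.
With the tool pointing down it reaches from about 0.375 to 0.9 m from the base axis. Payload 3.1 kg.
Tool frame: the origin (TCP) lies at the very end of the fingers, on their centre line; the grasp point (between the pads) lies 19 mm behind it (bot.grip_point_offset is the distance from the TCP to the grasp point, in m); z points along the fingers, x is the direction in which the jaws open and shut, and the axes are right-handed (so a half turn about z gives the same grasp; the last joint's range is limited). The gripper opens to 87 mm and grips with 3 to 60 N. Pads are 19 mm wide; open, the fingers measure 117 mm over their backs; the gripper's body (75 mm by 190 mm) begins 51 mm behind the grasp point.
Start: joints at [58.986, 30.224, 82.088, -0, 67.689, -10.227], TCP at [0.222, 0.584, 0.223] pointing down, gripper open.
Joint ranges: [-176.69, 176.69], [-43.24, 126.21], [12.49, 139.97], [-82, 262], [0, 151.66], [-163.58, 163.58]. Speed limits (degrees/s): [159.86, 159.86, 180, 180, 180, 180].

INTERFACE

Orientations are given as a 3x3 rotation matrix whose columns are the frame's x, y, z axes.
In Python, from rig import bot, capture, recognise, place_of gives the robot as it stands.
- The arm moves only by the tool send_rows, never from a script. Its argument "motion" is a list of rows, each a list of 2 entries, a list of its own where there are three numbers: the shift along the tool's x, y, z in mm, then the turn about the tool's z in rad. A call has exactly 5 rows; each row shifts and turns the pose as measured when the row begins, along the tool's axes as they then stand; what a row does not reach is not made up. A row lasts 1/12 s, in which the tool goes at most 41.7 mm and 7.16 degrees, less where a joint would pass 70% of its speed; a pose out of reach is approached as far as the arm can. A call with a gripper value outside its range is refused whole. "gripper" is the closure, from 0 (fully open) to 1 (shut), set as the call begins (left out, the last holds). The fingers move at their own pace and stop on an object; the grip force is fixed at half the most. Time passes only in rows, so rows that do not move let the fingers close, or fill a call up. It gives the time, the measured TCP pose, the force and the opening at its end, in the units of the state.
- bot.read_state(): the state, without advancing time (a new reading comes with each control period).
- capture(name): name is "scene" or "top" or "wrist"; returns a dict with "image" (384x512x3 uint8, blue, green, red), "fx", "fy", "cx", "cy" (pixels), "rvec" (rotation vector, rad) and "tvec" (3), from world to camera coordinates, as OpenCV has them. Camera axes: x right, y down, z forward; pixel columns grow to the right and rows downward; lengths in m; the calibration is good to about 2 mm. A picture is of the moment at which its call begins. There is no depth.
- bot.hand_in(): hands the job in, once; it reports no verdict.
Trained networks look in the newest picture that a camera, given by its name, has taken for a name from the list of things; names that differ only in an ending like _2 or _b are one class to them, and where a whole thing is asked for, a point or a joint stands for the part that bears it (a point fixed in the world has none). Each returns a list of dicts, best first, with "p" (0 to 1); they miss things now and then, are a little off and sometimes report something else, mostly with a low value. They report only what shows in the picture. A call takes as long as a camera call. They do not tell look-alikes from the thing itself.
- recognise(camera, target): "xy" ([column, row] in pixels, amid what is visible of it).
- place_of(camera, target): "xy" ([column, row] in pixels: a listed point, or the origin of a listed thing).
The state is a dict: "time_s": time; "joint_positions": joint angles; "qvel": joint speeds; "tau": joint torques, N m; "position": TCP position; "tcp_rot": TCP orientation; "force": force on the tool from outside, world axes, zero at the start; "moment": the same for the moment, N m; "opening": opening from 0.0 (shut) to 1.0 (fully open).
Only numpy, scipy, OpenCV 4.12 (cv2) and the standard library are available. Lean on these libraries where they do the work, as an engineer would, in place of code of your own. Each camera call takes 0.05 s, during which the arm holds its last target.

TASK

Switch the liquid chromatograph over to the column with the blue label. Before you touch the selector, stop the pump by pressing the red key on its keypad; then push the upright tab of the selector's handle round until it has clicked in at the blue label, and only then press the green key to start the pump again. Only push and press with the fingers: do not pinch the tab, do not pick up or shove the keypad, and leave the vials, bottles and other things where they are.

Things in the scene. Friction and masses are not known exactly. Their poses are not given: they have to be found in the camera images.
- selector_stand: The column selector: a light-grey housing fixed to the bench, 190 x 190 mm, 70 mm tall, three steel columns along its left and right flanks (226 mm over all). On top a round grey metal plate, 189 mm across, its surface 74 mm above the bench. Origin: on the bench, on the selector's vertical axis. Its -x side, with the bypass mark (a plain dark T on the plate), looks to the robot.
- selector (a joint): Angle of the handle in rad, counter-clockwise from above; starts at 0, the bypass mark (handle along the stand's -x). Clicks (spring ball) every 45 degrees: at 0, +-0.785, +-1.571, +-2.356; end stops at +-2.5, so it cannot pass the stand's +x side. A step takes about 4 N at the tab to start; past the half-way crest the spring carries it into the next click.
- selector_tab (a point): Centre of the top of the handle's upright black finger tab, 60 mm from the axis, 124 mm above the bench (50 mm above the plate). The tab is a fin 20 mm long along the radius and 10 mm thick, from 6 to 50 mm above the plate. It sits on a steel lever 6 mm wide that runs from the hub out to 70 mm from the axis, 9 to 19 mm above the plate.
- selector_pointer (a point): The spot on the plate that the lever points at: 84 mm from the axis, straight out from the lever's end, 3 mm above the plate (the radius of the labels' centres). In a clicked position it lies over the centre of that position's label.
- selector_axis (a point): Point on the selector's axis at the plate's surface, 74 mm above the bench. The handle's hub round it is 44 mm in diameter and 28 mm tall. Two steel end-stop pins, 10 mm in diameter and 18 mm tall, stand on the plate 40 mm from the axis at +-2.77 rad.
- keypad: The pump's hand keypad: a light-grey case 150 mm (its x) x 110 mm (its y), 26 mm tall, about 0.6 kg, loose on rubber feet. A dark display lies on its +x half, the two big keys on its -x half. Origin: centre of the underside.
- stop_key (a joint): Travel of the red stop key in m: 0 up, 0.005 fully down, springs back when let go. Fully down takes 4 N, 3 mm takes about 3 N; 3 mm down counts as pressed.
- stop_key_top (a point): Centre of the top of the red stop key (white square on it), 32 x 34 mm, at (-40, +27) mm in the keypad's frame, 36 mm above the bench when up.
- start_key (a joint): Travel of the green start key, the same as the stop key.
- start_key_top (a point): Centre of the top of the green start key (white triangle on it), 32 x 34 mm, at (-40, -27) mm in the keypad's frame, 36 mm above the bench when up.
- tag_blue: The blue label: a round flat blue disc, 18 mm in diameter and 3 mm thick, fixed on the index plate at 84 mm from the axis beside one of the six column positions (+-0.785, +-1.571, +-2.356 rad). Which one changes from run to run; like discs in yellow, orange, green, red and violet mark the other five. Origin: centre of its underside.
- vial_a: 2 mL glass sample vial, 12 mm in diameter, 33 mm tall, grey cap, standing loose near the keypad. Not part of the job.
- vial_b: Second vial, the same. Not part of the job.
- wrench: Small steel open-end wrench, 140 mm long, lying loose on the left. Not part of the job.
- spare_column: Spare steel column tube, 140 mm long, 16 mm in diameter at its end nuts, lying loose behind the selector. Not part of the job.
- amber_bottle: Amber glass solvent bottle, 72 mm in diameter, 135 mm tall, standing loose at the back right. Not part of the job.
- fittings_jar: Clear jar with white lid, 60 mm in diameter, 70 mm tall, at the back left. Not part of the job.
- buffer_bottle: Clear glass bottle with orange cap, 64 mm in diameter, 140 mm tall, on the right. Not part of the job.
There are look-alikes about, which are no part of the job. Of the things that look like the keypad, take the one that is farthest to the robot's left at the start.

How it is judged (in metres and radians):
On the way, in this order (a step that is already met when the one before it is completed fails the run):
1. the red stop key is pressed (3 mm or more) while the selector is still at its bypass mark (value of joint stop_key above 0.003 m and distance of selector_tab from where it was at the start of the episode below 0.02 m), for 0.05 s.
2. the selector has clicked in at the blue label: its pointer within 8 mm of the label's centre, at rest (horizontal distance between selector_pointer and tag_blue below 0.008 m and velocity of joint selector between -0.2 and 0.2 rad/s), for 0.2 s.
3. the green start key is pressed (3 mm or more) with the selector at the blue label (value of joint start_key above 0.003 m and horizontal distance between selector_pointer and tag_blue below 0.008 m), for 0.05 s.
At the end, for the whole second after the job is handed in: The selector rests clicked in with its pointer within 8 mm of the blue label's centre, both keys are up again (less than 1.5 mm down) and the keypad lies flat on the bench within 30 mm of where it was (horizontal distance between selector_pointer and tag_blue below 0.008 m and velocity of joint selector between -0.1 and 0.1 rad/s and value of joint each of stop_key, start_key below 0.0015 m and height (world z) of keypad below 0.012 m and distance of keypad from where it was at the start of the episode below 0.03 m and angle between keypad's own z axis and vertical below 0.2 rad); the robot touches nothing.
It fails at once if the green start key is pressed while the selector is not at the blue label (more than 12 mm off) (value of joint start_key above 0.003 m and horizontal distance between selector_pointer and tag_blue above 0.012 m).
It fails at once if the tab is pinched: the fingers press on both of its faces at once (over 2 N each) (contact force between the fingers and tab_side_a above 2 N and contact force between the fingers and tab_side_b above 2 N).
It fails at once if the keypad is lifted (12 mm), tipped or shoved (30 mm) (not (height (world z) of keypad below 0.012 m and distance of keypad from where it was at the start of the episode below 0.03 m and angle between keypad's own z axis and vertical below 0.2 rad)).
It fails at once if a vial, bottle, jar, the wrench or the spare column is moved by more than 30 mm or tipped over ((distance of vial_a from where it was at the start of the episode above 0.03 m or angle between vial_a's own z axis and vertical above 0.5 rad) or (distance of vial_b from where it was at the start of the episode above 0.03 m or angle between vial_b's own z axis and vertical above 0.5 rad) or distance of wrench from where it was at the start of the episode above 0.03 m or distance of spare_column from where it was at the start of the episode above 0.03 m or (distance of amber_bottle from where it was at the start of the episode above 0.03 m or angle between amber_bottle's own z axis and vertical above 0.5 rad) or (distance of fittings_jar from where it was at the start of the episode above 0.03 m or angle between fittings_jar's own z axis and vertical above 0.5 rad) or (distance of buffer_bottle from where it was at the start of the episode above 0.03 m or angle between buffer_bottle's own z axis and vertical above 0.5 rad)).
It also fails if it takes over 64 s, if anything falls off the work surface, if the arm or the gripper's body presses on something with over 40 N, if the wrist force passes 120 N, or if a joint passes its speed limit or range.

## Working session

There is one attempt and no reset: what is moved stays moved. The work goes in short steps, Python scripts to look and compute and a tool call to move; the robot and the scene stay as the last step left them, time stands still between calls to the robot, and variables do not carry over. Pictures are saved under pics/ and viewed, and the job is handed in when it is done.

Besides the shell and the picture viewer there is one more tool, called after "Emit:" as name(argument=value, ...), one argument or row to a line, values as JSON. send_rows: Moves the arm, as the interface text tells. Its arguments: {"type":"object","properties":{"motion":{"type":"array","items":{"type":"array"}},"gripper":{"type":"number"}},"required":["motion"]}

```bash
mkdir -p pics; ls; cat > h.py <<'E'
import numpy as np, cv2
from rig import bot, capture, recognise, place_of
def cap(n,f=None):
    c=capture(n)
    if f: cv2.imwrite('pics/'+f,c['image'])
    return c
def ray(c,uv,z):
    R,_=cv2.Rodrigues(np.array(c['rvec'],float)); t=np.array(c['tvec'],float).reshape(3)
    o=-R.T@t; d=R.T@np.array([(uv[0]-c['cx'])/c['fx'],(uv[1]-c['cy'])/c['fy'],1.])
    return o+d*(z-o[2])/d[2]
def proj(c,p):
    K=np.array([[c['fx'],0,c['cx']],[0,c['fy'],c['cy']],[0,0,1.]])
    return cv2.projectPoints(np.array([p],float),np.array(c['rvec'],float),np.array(c['tvec'],float),K,None)[0].reshape(2)
E
python3 - <<'E'
from h import *
for n in ['top','scene']:
    c=cap(n,n+'1.png')
    R,_=cv2.Rodrigues(np.array(c['rvec'],float)); print(n,c['fx'],-R.T@np.array(c['tvec']).reshape(3))
    for t,z in [('keypad',0),('stop_key_top',.036),('start_key_top',.036),('selector_axis',.074),('selector_tab',.124),('selector_pointer',.077),('tag_blue',.074),('vial_a',0)]:
        for r in place_of(n,t)[:4]: print(t,round(r['p'],2),np.round(r['xy'],1),np.round(ray(c,r['xy'],z),4))
print(bot.read_state())
E
```

```text
pics
top 447.25479345071795 [ 0.41501503 -0.06026575  1.34603194]
keypad 0.81 [381.2 276.7] [ 0.2779 -0.4653  0.    ]
keypad 0.67 [ 90.7 160.9] [0.6446 0.4    0.    ]
keypad 0.61 [386.3 147.4] [ 0.6682 -0.501   0.    ]
stop_key_top 0.63 [370.  271.4] [ 0.2975 -0.4226  0.036 ]
stop_key_top 0.45 [320.3 216.2] [ 0.4608 -0.2841  0.036 ]
stop_key_top 0.42 [373.7 140.3] [ 0.6836 -0.4526  0.036 ]
start_key_top 0.71 [377.2 293.3] [ 0.2346 -0.4405  0.036 ]
start_key_top 0.66 [382.  157.6] [ 0.6309 -0.4748  0.036 ]
start_key_top 0.49 [334.8 218. ] [ 0.4545 -0.3265  0.036 ]
start_key_top 0.37 [ 98.6 227.4] [0.4426 0.3625 0.036 ]
selector_axis 0.77 [205.2 175.5] [0.5831 0.0482 0.074 ]
selector_tab 0.68 [203.2 195.7] [0.5209 0.0501 0.124 ]
selector_pointer 0.58 [202.5 204.6] [0.4996 0.0567 0.077 ]
tag_blue 0.6 [229.5 158. ] [ 0.6324 -0.0222  0.074 ]
tag_blue 0.4 [335.9 218. ] [ 0.4533 -0.3219  0.074 ]
scene 353.86589037182983 [ 1.23835227 -0.4192703   0.77242787]
keypad 0.54 [100.4 211.8] [ 0.2741 -0.4814 -0.    ]
{'time_s': 0.9, 'joint_positions': array([ 5.89849309e+01,  3.02207317e+01,  8.20881778e+01, -5.65414374e-04,
        6.76881364e+01, -1.02284538e+01]), 'qvel': array([ 0.00978208,  0.01041222, -0.08007954, -0.03740658,  0.00583416,
        0.0285952 ]), 'tau': array([ 3.69885011e-04, -4.39996040e+01, -1.76988888e+01,  6.33383682e-02,
        5.03392203e-02, -6.30867348e-06]), 'position': array([0.22178184, 0.58430552, 0.2225755 ]), 'tcp_rot': array([[ 3.54885068e-01,  9.34909936e-01,  3.43909405e-05],
       [ 9.34909935e-01, -3.54885069e-01,  3.94839134e-05],
       [ 4.91187342e-05,  1.81401807e-05, -9.99999999e-01]]), 'force': array([ 0.27295824,  0.27011415, -0.03889177]), 'moment': array([-0.02231896,  0.01177302, -0.01076196]), 'opening': 0.9986314126952233}
```

View pics/top1.png

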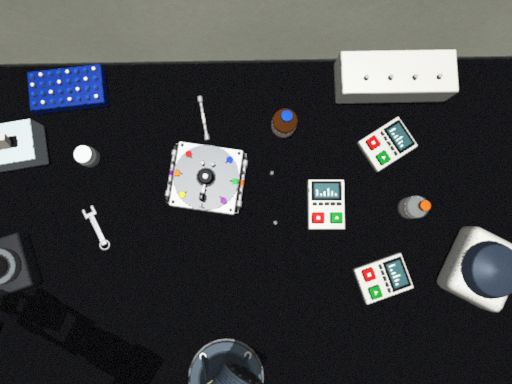

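View pics/scene1.png

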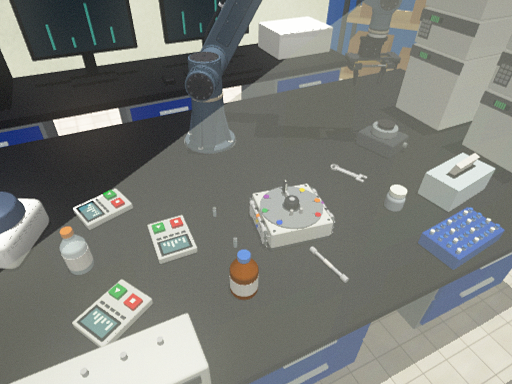

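```bash
python3 - <<'E'
from h import *
c=cap('top')
im=c['image']
a=cv2.resize(im[125:225,150:262],None,fx=5,fy=5,interpolation=cv2.INTER_CUBIC)
b=cv2.resize(im[165:240,260:360],None,fx=5,fy=5,interpolation=cv2.INTER_CUBIC)
cv2.imwrite('pics/sel.png',a);cv2.imwrite('pics/kp.png',b)
hsv=cv2.cvtColor(im,cv2.COLOR_BGR2HSV)
def blobs(x0,y0,x1,y1,z,tagn):
    sub=hsv[y0:y1,x0:x1]; m=((sub[...,1]>110)&(sub[...,2]>80)).astype(np.uint8)
    n,l,s,ce=cv2.connectedComponentsWithStats(m)
    for i in range(1,n):
        if s[i,4]>8:
            uv=ce[i]+[x0,y0]; print(tagn,s[i,4],np.round(uv,1),'bgr',im[int(round(uv[1])),int(round(uv[0]))],np.round(ray(c,uv,z),4))
blobs(165,140,250,218,.077,'tag'); blobs(305,175,350,235,.036,'key')
# vials, wrench
for t,z in [('vial_a',.033),('vial_a',0)]:
    for r in recognise('top',t)[:4]: print(t,round(r['p'],2),np.round(r['xy'],1),np.round(ray(c,r['xy'],z),4))
print(ray(c,(272,172),.02),ray(c,(275,222),.02))
E
```

```text
tag 26 [188.2 153.6] bgr [ 78  78 248] [0.647  0.0959 0.077 ]
tag 25 [229.2 159.3] bgr [249 123  75] [ 0.6282 -0.0213  0.077 ]
tag 14 [170.6 172.3] bgr [173  70 157] [0.594  0.1463 0.077 ]
tag 27 [176.6 172.6] bgr [ 83 184 248] [0.5926 0.1294 0.077 ]
tag 23 [234.8 180.9] bgr [127 230 100] [ 0.5654 -0.0362  0.077 ]
tag 22 [241.6 182.2] bgr [ 64 157 246] [ 0.5612 -0.0557  0.077 ]
tag 25 [181.9 194.3] bgr [102 250 249] [0.5303 0.1148 0.077 ]
tag 21 [223.  200.2] bgr [227 113 214] [ 0.5109 -0.0018  0.077 ]
key 96 [317.5 217.5] bgr [250 250 250] [ 0.4571 -0.2756  0.036 ]
key 94 [336.  217.5] bgr [248 248 246] [ 0.456 -0.33   0.036]
[ 0.59662244 -0.14693072  0.02      ] [ 0.44715718 -0.15173705  0.02      ]
```

View pics/sel.png

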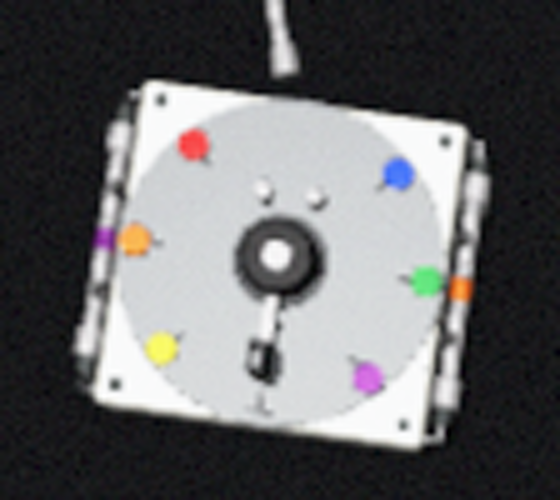

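View pics/kp.png

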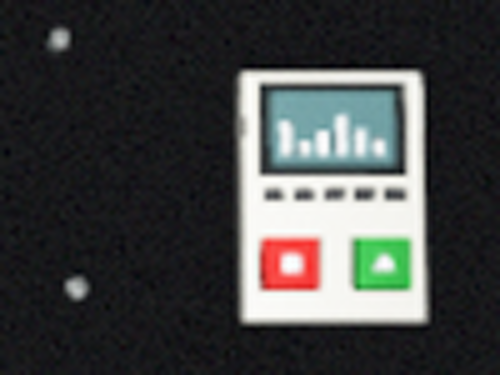

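Keypad look-alikes in the top picture: (326,204), (388,144) and (384,278). The first is the farthest left (y≈-0.30), and the crop confirms its red key at (317,217) and green key at (336,217). The blue tag at (229,159) is three clicks counter-clockwise of the handle, after violet and green, so it sits at +2.356. The axis comes out at about (0.579, 0.047) with a tag radius of 84 mm, which matches the spec.

```bash
cat >> h.py <<'E'
def plan(tgt,yaw,n,step=.040,turn=.12):
    """simulate rows towards tgt (m), yaw deg of tool x"""
    s=bot.read_state(); p=np.array(s['position']); R=np.array(s['tcp_rot'])
    y=np.arctan2(R[1,0],R[0,0]); print('t',round(s['time_s'],2),'pos',np.round(p,4),'yaw',round(np.degrees(y),2),'F',np.round(s['force'],1),'op',round(s['opening'],2),'tilt',np.round(R[2,:2],3))
    tgt=np.array(tgt,float)
    for i in range(n):
        d=tgt-p; L=np.linalg.norm(d); d=d*min(1,step/max(L,1e-9))
        dy=(np.radians(yaw)-y+np.pi)%(2*np.pi)-np.pi; dy=np.clip(dy,-turn,turn)
        xx=np.array([np.cos(y),np.sin(y),0]); yy=np.array([np.sin(y),-np.cos(y),0])
        print([[round(1000*d@xx,1),round(1000*d@yy,1),round(-1000*d[2],1)],round(-dy,3)])
        p=p+d; y=y+dy
E
python3 -c "
from h import *
plan((.43,.25,.2),0,10)"
```

```text
t 1.05 pos [0.2218 0.5843 0.2226] yaw 69.21 F [ 0.   0.5 -0.6] op 1.0 tilt [0. 0.]
[[np.float64(-24.2), np.float64(31.8), np.float64(2.3)], np.float64(0.12)]
[[np.float64(-20.2), np.float64(34.4), np.float64(2.3)], np.float64(0.12)]
[[np.float64(-16.0), np.float64(36.6), np.float64(2.3)], np.float64(0.12)]
[[np.float64(-11.5), np.float64(38.3), np.float64(2.3)], np.float64(0.12)]
[[np.float64(-6.8), np.float64(39.4), np.float64(2.3)], np.float64(0.12)]
[[np.float64(-2.0), np.float64(39.9), np.float64(2.3)], np.float64(0.12)]
[[np.float64(2.8), np.float64(39.8), np.float64(2.3)], np.float64(0.12)]
[[np.float64(7.5), np.float64(39.2), np.float64(2.3)], np.float64(0.12)]
[[np.float64(12.1), np.float64(38.0), np.float64(2.3)], np.float64(0.12)]
[[np.float64(14.3), np.float64(31.3), np.float64(2.0)], np.float64(0.12)]
```

Emit:
send_rows(
  motion=[
    [[-24, 32, 2], 0.12],
    [[-20, 34, 2], 0.12],
    [[-16, 37, 2], 0.12],
    [[-11, 38, 2], 0.12],
    [[-7, 39, 2], 0.12],
  ],
  gripper=1,
)

```text
time_s: 1.47
position: [0.3262, 0.4184, 0.2123]
tcp_rot: [[0.827, 0.562, 0.004], [0.562, -0.827, 0.01], [0.008, -0.006, -1.0]]
force: [0.0, -0.1, 0.2]
opening: 0.706
```

```bash
python3 -c "
from h import *
plan((.46,.0,.2),0,10)"
```

```text
t 1.47 pos [0.3262 0.4184 0.2123] yaw 34.17 F [ 0.  -0.1  0.2] op 0.71 tilt [ 0.008 -0.006]
[[np.float64(-11.3), np.float64(38.3), np.float64(1.1)], np.float64(0.12)]
[[np.float64(-6.6), np.float64(39.4), np.float64(1.1)], np.float64(0.12)]
[[np.float64(-1.9), np.float64(39.9), np.float64(1.1)], np.float64(0.12)]
[[np.float64(2.9), np.float64(39.9), np.float64(1.1)], np.float64(0.12)]
[[np.float64(7.7), np.float64(39.2), np.float64(1.1)], np.float64(0.116)]
[[np.float64(12.2), np.float64(38.1), np.float64(1.1)], np.float64(-0.0)]
[[np.float64(12.2), np.float64(38.1), np.float64(1.1)], np.float64(-0.0)]
[[np.float64(12.2), np.float64(38.1), np.float64(1.1)], np.float64(-0.0)]
[[np.float64(12.2), np.float64(38.1), np.float64(1.1)], np.float64(-0.0)]
[[np.float64(12.2), np.float64(38.1), np.float64(1.1)], np.float64(-0.0)]
```

Emit:
send_rows(
  motion=[
    [[-11, 38, 0], 0.12],
    [[-7, 39, 0], 0.12],
    [[-2, 40, 0], 0.12],
    [[3, 40, 0], 0.12],
    [[8, 39, 0], 0.12],
  ],
)

```text
time_s: 1.88
position: [0.3895, 0.2209, 0.2114]
tcp_rot: [[1.0, -0.029, 0.009], [-0.029, -1.0, 0.012], [0.009, -0.012, -1.0]]
force: [0.6, 0.7, 0.4]
opening: 0.324
```

Emit:
send_rows(
  motion=[
    [[10, 39, 0], 0],
    [[10, 39, 0], 0],
    [[8, 39, 0], 0],
    [[6, 39, 0], 0],
    [[4, 39, 0], 0],
  ],
)

```text
time_s: 2.3
position: [0.4247, 0.0159, 0.2114]
tcp_rot: [[0.999, -0.034, 0.018], [-0.034, -0.999, 0.012], [0.018, -0.012, -1.0]]
force: [0.4, 0.5, 0.5]
opening: 0.014
```

```bash
python3 -c "
from h import *
plan((.457,-.2756,.1),0,10)"
```

```text
t 2.3 pos [0.4247 0.0159 0.2114] yaw -1.94 F [0.4 0.5 0.5] op 0.01 tilt [ 0.018 -0.012]
[[np.float64(5.4), np.float64(37.0), np.float64(14.2)], np.float64(-0.034)]
[[np.float64(4.1), np.float64(37.2), np.float64(14.2)], np.float64(-0.0)]
[[np.float64(4.1), np.float64(37.2), np.float64(14.2)], np.float64(-0.0)]
[[np.float64(4.1), np.float64(37.2), np.float64(14.2)], np.float64(-0.0)]
[[np.float64(4.1), np.float64(37.2), np.float64(14.2)], np.float64(-0.0)]
[[np.float64(4.1), np.float64(37.2), np.float64(14.2)], np.float64(-0.0)]
[[np.float64(4.1), np.float64(37.2), np.float64(14.2)], np.float64(-0.0)]
[[np.float64(3.5), np.float64(31.4), np.float64(12.0)], np.float64(-0.0)]
[[np.float64(0.0), np.float64(0.0), np.float64(-0.0)], np.float64(-0.0)]
[[np.float64(0.0), np.float64(0.0), np.float64(-0.0)], np.float64(-0.0)]
```

Emit:
send_rows(
  motion=[
    [[5, 37, 4], -0.03],
    [[4, 37, 6], 0],
    [[4, 37, 8], 0],
    [[4, 37, 10], 0],
    [[4, 37, 10], 0],
  ],
)

```text
time_s: 2.72
position: [0.4468, -0.1809, 0.1744]
tcp_rot: [[1.0, -0.005, 0.029], [-0.005, -1.0, 0.007], [0.029, -0.007, -1.0]]
force: [1.5, 1.0, 0.7]
opening: 0.009
```

Emit:
send_rows(
  motion=[
    [[3, 37, 14], 0],
    [[3, 30, 14], 0],
    [[2, 15, 14], 0],
    [[0, 0, 10], 0],
    [[0, 0, 0], 0],
  ],
)

```text
time_s: 3.13
position: [0.4585, -0.2798, 0.1197]
tcp_rot: [[0.999, -0.016, 0.036], [-0.016, -1.0, -0.002], [0.036, 0.002, -0.999]]
force: [-0.5, 0.2, -0.0]
opening: 0.002
```

```bash
python3 -c "
from h import *
cap('wrist','w1.png');cap('top','t2.png')
for c in ['wrist','top']:
  for t in ['stop_key_top','start_key_top']:
    cc=capture(c)
    for r in place_of(c,t)[:3]: print(c,t,round(r['p'],2),np.round(r['xy'],1),np.round(ray(cc,r['xy'],.036),4))
plan((.457,-.2756,.045),0,5)"
```

```text
wrist stop_key_top 0.95 [253.1 194.9] [ 0.4582 -0.281   0.036 ]
wrist start_key_top 0.8 [401.6 353.1] [ 0.626 -0.475  0.036]
top stop_key_top 0.55 [373.3 274.1] [ 0.2896 -0.4319  0.036 ]
top stop_key_top 0.55 [374.  141.2] [ 0.6809 -0.4533  0.036 ]
top start_key_top 0.43 [376.5 293.6] [ 0.2338 -0.4384  0.036 ]
t 3.63 pos [ 0.4596 -0.2784  0.1222] yaw -0.71 F [-0.2 -0.5  0.4] op 0.01 tilt [0.039 0.004]
[[np.float64(-1.4), np.float64(-1.5), np.float64(40.0)], np.float64(-0.012)]
[[np.float64(-1.3), np.float64(-1.4), np.float64(37.3)], np.float64(-0.0)]
[[np.float64(0.0), np.float64(0.0), np.float64(-0.0)], np.float64(-0.0)]
[[np.float64(0.0), np.float64(0.0), np.float64(-0.0)], np.float64(-0.0)]
[[np.float64(0.0), np.float64(0.0), np.float64(-0.0)], np.float64(-0.0)]
```

View pics/w1.png

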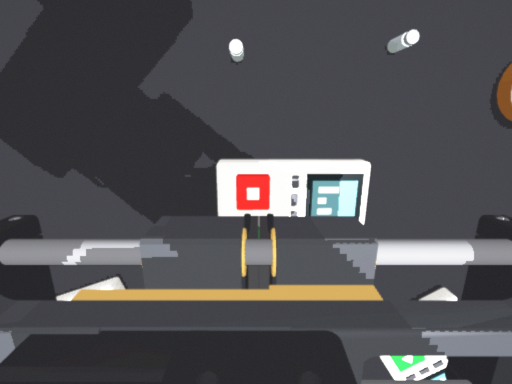

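The wrist picture shows the red key just ahead of the fingers at (253,193), with the green key hidden under the gripper. It gives (0.458,-0.281) against (0.457,-0.276) from the top camera, so I aim between the two.

Emit:
send_rows(
  motion=[
    [[-2, 0, 30], 0],
    [[-2, 0, 25], 0],
    [[-1, 0, 10], 0],
    [[0, 0, 5], 0],
    [[0, 0, 0], 0],
  ],
)

```text
time_s: 4.05
position: [0.4604, -0.2798, 0.0529]
tcp_rot: [[0.999, -0.01, 0.046], [-0.01, -1.0, -0.011], [0.046, 0.011, -0.999]]
force: [-0.1, -0.7, -0.3]
opening: 0.006
```

```bash
python3 -c "
from h import *
plan((.457,-.278,.032),0,1)"
```

```text
t 4.05 pos [ 0.4604 -0.2798  0.0529] yaw -0.55 F [-0.1 -0.7 -0.3] op 0.01 tilt [0.046 0.011]
[[np.float64(-3.4), np.float64(-1.7), np.float64(20.9)], np.float64(-0.01)]
```

Emit:
send_rows(
  motion=[
    [[-2, -1, 8], 0],
    [[-2, -1, 5], 0],
    [[0, 0, 3], 0],
    [[0, 0, 2], 0],
    [[0, 0, 0], 0],
  ],
)

```text
time_s: 4.47
position: [0.4584, -0.2786, 0.0355]
tcp_rot: [[0.999, -0.009, 0.049], [-0.009, -1.0, -0.014], [0.049, 0.014, -0.999]]
force: [-1.8, 0.8, 1.0]
opening: 0.005
```

Emit:
send_rows(
  motion=[
    [[0, 0, 2], 0],
    [[0, 0, 2], 0],
    [[0, 0, 1], 0],
    [[0, 0, 0], 0],
    [[0, 0, 0], 0],
  ],
)

```text
time_s: 4.88
position: [0.4585, -0.2786, 0.032]
tcp_rot: [[0.999, -0.009, 0.049], [-0.008, -1.0, -0.014], [0.049, 0.014, -0.999]]
force: [-0.2, 0.6, 3.9]
opening: 0.006
```

```bash
python3 -c "
from h import *
plan((.457,-.278,.032),0,1)"
```

```text
t 4.88 pos [ 0.4585 -0.2786  0.032 ] yaw -0.47 F [-0.2  0.6  3.9] op 0.01 tilt [0.049 0.014]
[[np.float64(-1.5), np.float64(-0.6), np.float64(0.0)], np.float64(-0.008)]
```

Emit:
send_rows(
  motion=[
    [[0, 0, 1], 0],
    [[0, 0, 0.5], 0],
    [[0, 0, 0], 0],
    [[0, 0, 0], 0],
    [[0, 0, 0], 0],
  ],
)

```text
time_s: 5.3
position: [0.4585, -0.2786, 0.0321]
tcp_rot: [[0.999, -0.009, 0.05], [-0.008, -1.0, -0.015], [0.05, 0.015, -0.999]]
force: [-0.8, 0.1, 3.5]
opening: 0.007
```

Emit:
send_rows(
  motion=[
    [[0, 0, 2], 0],
    [[0, 0, 2], 0],
    [[0, 0, 0], 0],
    [[0, 0, 0], 0],
    [[0, 0, 0], 0],
  ],
)

```text
time_s: 5.72
position: [0.4585, -0.2787, 0.0328]
tcp_rot: [[0.999, -0.008, 0.051], [-0.007, -1.0, -0.016], [0.051, 0.016, -0.999]]
force: [-0.8, 0.3, 3.6]
opening: 0.006
```

Emit:
send_rows(
  motion=[
    [[0, 0, -15], 0],
    [[0, 0, -35], 0],
    [[0, 0, -40], 0],
    [[0, 0, -30], 0],
    [[0, 0, -10], 0],
  ],
)

```text
time_s: 6.13
position: [0.4518, -0.2765, 0.161]
tcp_rot: [[0.999, -0.009, 0.046], [-0.009, -1.0, -0.011], [0.046, 0.011, -0.999]]
force: [-0.0, -0.7, -0.3]
opening: 0.007
```

```bash
python3 -c "
from h import *
plan((.525,.09,.18),-9.25,10)"
```

```text
t 6.13 pos [ 0.4518 -0.2765  0.161 ] yaw -0.49 F [-0.  -0.7 -0.3] op 0.01 tilt [0.046 0.011]
[[np.float64(7.5), np.float64(-39.2), np.float64(-2.0)], np.float64(0.12)]
[[np.float64(2.7), np.float64(-39.9), np.float64(-2.0)], np.float64(0.033)]
[[np.float64(1.4), np.float64(-39.9), np.float64(-2.0)], np.float64(-0.0)]
[[np.float64(1.4), np.float64(-39.9), np.float64(-2.0)], np.float64(-0.0)]
[[np.float64(1.4), np.float64(-39.9), np.float64(-2.0)], np.float64(-0.0)]
[[np.float64(1.4), np.float64(-39.9), np.float64(-2.0)], np.float64(-0.0)]
[[np.float64(1.4), np.float64(-39.9), np.float64(-2.0)], np.float64(-0.0)]
[[np.float64(1.4), np.float64(-39.9), np.float64(-2.0)], np.float64(-0.0)]
[[np.float64(1.4), np.float64(-39.9), np.float64(-2.0)], np.float64(-0.0)]
[[np.float64(0.5), np.float64(-14.2), np.float64(-0.7)], np.float64(-0.0)]
```

Emit:
send_rows(
  motion=[
    [[7, -39, -4], 0.12],
    [[3, -40, -4], 0.03],
    [[1, -40, -4], 0],
    [[1, -40, -2], 0],
    [[1, -40, -2], 0],
  ],
)

```text
time_s: 6.55
position: [0.497, -0.0891, 0.1789]
tcp_rot: [[0.982, -0.177, 0.064], [-0.176, -0.984, -0.027], [0.068, 0.015, -0.998]]
force: [1.4, -0.3, 0.0]
opening: 0.009
```

```bash
python3 -c "
from h import *
plan((.525,.092,.18),-9.25,6)"
```

```text
t 6.55 pos [ 0.497  -0.0891  0.1789] yaw -10.16 F [ 1.4 -0.3  0. ] op 0.01 tilt [0.068 0.015]
[[np.float64(-1.0), np.float64(-40.0), np.float64(-0.2)], np.float64(-0.016)]
[[np.float64(-0.3), np.float64(-40.0), np.float64(-0.2)], np.float64(-0.0)]
[[np.float64(-0.3), np.float64(-40.0), np.float64(-0.2)], np.float64(-0.0)]
[[np.float64(-0.3), np.float64(-40.0), np.float64(-0.2)], np.float64(-0.0)]
[[np.float64(-0.2), np.float64(-23.2), np.float64(-0.1)], np.float64(-0.0)]
[[np.float64(0.0), np.float64(0.0), np.float64(-0.0)], np.float64(-0.0)]
```

Emit:
send_rows(
  motion=[
    [[-1, -40, 0], 0],
    [[0, -40, 0], 0],
    [[0, -40, 0], 0],
    [[0, -40, 0], 0],
    [[0, -20, 0], 0],
  ],
)

```text
time_s: 6.97
position: [0.5316, 0.099, 0.1745]
tcp_rot: [[0.982, -0.177, 0.07], [-0.176, -0.984, -0.026], [0.074, 0.013, -0.997]]
force: [1.4, 0.7, -0.9]
opening: 0.002
```

```bash
python3 -c "
from h import *
plan((.525,.092,.107),-9.25,3)
c=cap('top','t3.png'); im=c['image']
cv2.imwrite('pics/t3c.png',cv2.resize(im[120:240,140:280],None,fx=5,fy=5,interpolation=cv2.INTER_CUBIC))
for p in [(.5198,.0564,.124),(.579,.0468,.074)]: print(proj(c,p))"
```

```text
t 6.97 pos [0.5316 0.099  0.1745] yaw -10.14 F [ 1.4  0.7 -0.9] op 0.0 tilt [0.074 0.013]
[[np.float64(-3.1), np.float64(4.7), np.float64(39.6)], np.float64(-0.016)]
[[np.float64(-2.2), np.float64(3.3), np.float64(27.9)], np.float64(-0.0)]
[[np.float64(0.0), np.float64(0.0), np.float64(-0.0)], np.float64(-0.0)]
[200.90949931 196.13338769]
[205.71158646 176.90637896]
```

View pics/t3c.png

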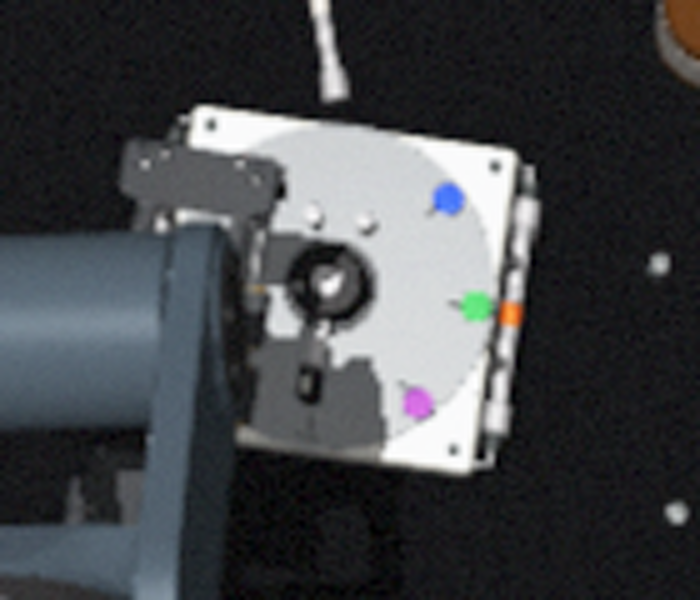

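The crop shows the tab at (309,383), which is pixel (201.8,196.6) in the full picture. My prediction was (200.9,196.1), so they agree. I descend beside the tab.

Emit:
send_rows(
  motion=[
    [[-3, 2, 20], 0],
    [[-3, 2, 20], 0],
    [[-3, 2, 15], 0],
    [[-1, 1, 10], 0],
    [[0, 0, 0], 0],
  ],
)

```text
time_s: 7.43
position: [0.5294, 0.099, 0.1049]
tcp_rot: [[0.983, -0.166, 0.079], [-0.165, -0.986, -0.023], [0.082, 0.009, -0.997]]
force: [-0.6, 0.0, -0.2]
opening: 0.001
```

```bash
cat >> h.py <<'E'
AX=np.array([.579,.0468]); H0=np.radians(170.75)
def sel(tang=-14.5):
    s=bot.read_state(); p=np.array(s['position']); R=np.array(s['tcp_rot'])
    d=p[:2]-AX; r=np.hypot(*d); a=np.degrees((np.arctan2(d[1],d[0])-H0+np.pi)%(2*np.pi)-np.pi)
    yaw=np.degrees(np.arctan2(R[1,0],R[0,0]))
    # implied handle angle if in contact: tool behind tab by 14.5
    print('t',round(s['time_s'],2),'z',round(p[2],4),'r',round(r*1000,1),'ang',round(a,1),'implied handle',round(a+np.degrees(np.arcsin(14.5/1000/r)),1),'yaw rel',round((yaw-(-9.25)+180)%360-180,1),'F',np.round(s['force'],1),'j6',round(s['joint_positions'][5],1),'tilt',np.round(R[2,:2],3))
E
python3 -c "
from h import *
sel();plan((.525,.092,.107),-9.25,1)"
```

```text
t 7.43 z 0.1049 r 72.0 ang -37.2 implied handle -25.6 yaw rel -0.3 F [-0.6  0.  -0.2] j6 10.4 tilt [0.082 0.009]
t 7.43 pos [0.5294 0.099  0.1049] yaw -9.52 F [-0.6  0.  -0.2] op 0.0 tilt [0.082 0.009]
[[np.float64(-3.2), np.float64(7.6), np.float64(-2.1)], np.float64(-0.005)]
```

Emit:
send_rows(
  motion=[
    [[-1, 8, -1], 0],
    [[-1, 8, -1], 0],
    [[0, 5, 0], 0],
    [[0, 5, 0], 0],
    [[0, 2, 0], 0],
  ],
)

```text
time_s: 7.85
position: [0.5235, 0.0686, 0.1076]
tcp_rot: [[0.983, -0.167, 0.081], [-0.166, -0.986, -0.022], [0.083, 0.008, -0.996]]
force: [0.8, 6.1, -4.4]
opening: 0.003
```

```bash
python3 -c "
from h import *
sel()"
```

```text
t 7.85 z 0.1076 r 59.7 ang -12.2 implied handle 1.9 yaw rel -0.3 F [ 0.8  6.1 -4.4] j6 6.6 tilt [0.083 0.008]
```

Emit:
send_rows(
  motion=[
    [[-1, 4, 0], -0.05],
    [[-1, 4, 0], -0.06],
    [[-1, 4, 0], -0.06],
    [[-1, 4, 0], -0.06],
    [[-1, 4, 0], -0.06],
  ],
)

```text
time_s: 8.27
position: [0.5186, 0.0572, 0.1077]
tcp_rot: [[0.989, 0.117, 0.088], [0.118, -0.993, -0.003], [0.087, 0.013, -0.996]]
force: [0.7, 6.0, -3.5]
opening: 0.002
```

```bash
python3 -c "
from h import *
sel()"
```

```text
t 8.27 z 0.1077 r 61.2 ang -0.5 implied handle 13.2 yaw rel 16.1 F [ 0.7  6.  -3.5] j6 -13.5 tilt [0.087 0.013]
```

Emit:
send_rows(
  motion=[
    [[-1, 5, 0], -0.06],
    [[-1, 5, 0], -0.06],
    [[-1, 5, 0], -0.06],
    [[-1, 5, 0], -0.06],
    [[-1, 5, 0], -0.06],
  ],
)

```text
time_s: 8.68
position: [0.5179, 0.0353, 0.1083]
tcp_rot: [[0.906, 0.414, 0.087], [0.415, -0.91, 0.006], [0.082, 0.03, -0.996]]
force: [-0.9, 0.6, -1.2]
opening: 0.008
```

```bash
python3 -c "
from h import *
sel()"
```

```text
t 8.68 z 0.1083 r 62.2 ang 19.9 implied handle 33.4 yaw rel 33.9 F [-0.9  0.6 -1.2] j6 -35.1 tilt [0.082 0.03 ]
```

Emit:
send_rows(
  motion=[
    [[-1, 5, 0], -0.08],
    [[-1, 5, 0], -0.08],
    [[-1, 5, 0], -0.08],
    [[-1, 5, 0], -0.08],
    [[-1, 5, 0], -0.08],
  ],
)

```text
time_s: 9.1
position: [0.5211, 0.0182, 0.1096]
tcp_rot: [[0.667, 0.742, 0.075], [0.742, -0.67, 0.023], [0.067, 0.041, -0.997]]
force: [-1.4, 7.7, -1.3]
opening: 0.004
```

```bash
python3 -c "
from h import *
sel()"
```

```text
t 9.1 z 0.1096 r 64.6 ang 35.5 implied handle 48.5 yaw rel 57.3 F [-1.4  7.7 -1.3] j6 -62.2 tilt [0.067 0.041]
```

Emit:
send_rows(
  motion=[
    [[0, 6, 1], -0.03],
    [[0, 6, 0], -0.05],
    [[0, 6, 1], -0.05],
    [[0, 6, 0], -0.05],
    [[0, 5, 0], -0.05],
  ],
)

```text
time_s: 9.52
position: [0.5244, 0.0097, 0.1082]
tcp_rot: [[0.473, 0.881, 0.035], [0.88, -0.474, 0.042], [0.054, 0.011, -0.998]]
force: [-5.1, 3.6, 2.9]
opening: 0.003
```

```bash
python3 -c "
from h import *
sel()"
```

```text
t 9.52 z 0.1082 r 66.0 ang 43.5 implied handle 56.2 yaw rel 71.0 F [-5.1  3.6  2.9] j6 -77.6 tilt [0.054 0.011]
```

Emit:
send_rows(
  motion=[
    [[0, 7, 0], 0.03],
    [[0, 8, 0], 0.03],
    [[0, 8, 0], 0],
    [[0, 8, 0], 0],
    [[0, 6, 0], 0],
  ],
)

```text
time_s: 9.93
position: [0.5469, -0.0059, 0.1087]
tcp_rot: [[0.525, 0.851, 0.016], [0.849, -0.526, 0.051], [0.052, -0.013, -0.999]]
force: [-0.1, -0.7, 0.1]
opening: -0.0
```

```bash
python3 -c "
from h import *
sel()"
```

```text
t 9.93 z 0.1087 r 61.7 ang 67.9 implied handle 81.5 yaw rel 67.5 F [-0.1 -0.7  0.1] j6 -75.2 tilt [ 0.052 -0.013]
```

Emit:
send_rows(
  motion=[
    [[-1, 2, 0], -0.1],
    [[-1, 3, 0], -0.1],
    [[-1, 3, 0], -0.1],
    [[0, 4, 0], -0.08],
    [[0, 4, 0], -0.04],
  ],
)

```text
time_s: 10.35
position: [0.553, -0.014, 0.1083]
tcp_rot: [[0.11, 0.994, -0.007], [0.992, -0.109, 0.056], [0.055, -0.013, -0.998]]
force: [-11.2, 0.8, 8.4]
opening: 0.008
```

```bash
python3 -c "
from h import *
sel()
c=cap('top','t4.png'); im=c['image']
cv2.imwrite('pics/t4c.png',cv2.resize(im[120:240,140:280],None,fx=5,fy=5,interpolation=cv2.INTER_CUBIC))"
```

```text
t 10.35 z 0.1083 r 66.1 ang 76.1 implied handle 88.8 yaw rel 92.9 F [-11.2   0.8   8.4] j6 -101.0 tilt [ 0.055 -0.013]
```

View pics/t4c.png

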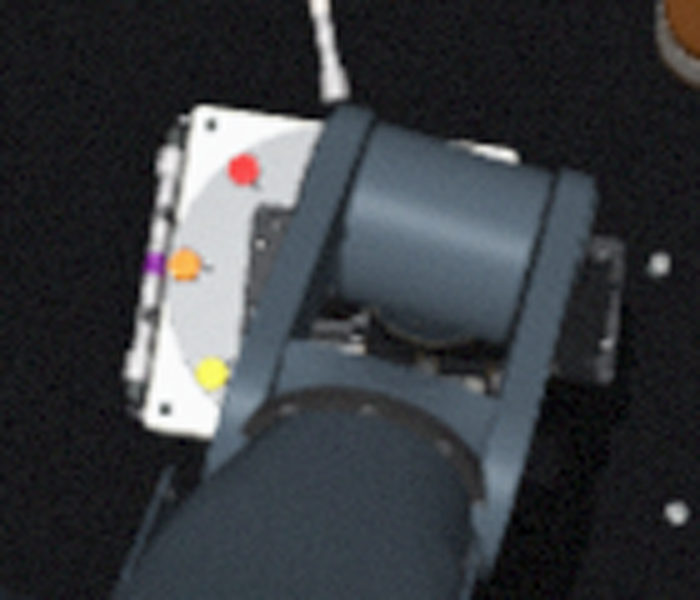

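Emit:
send_rows(
  motion=[
    [[0, 6, 0], -0.02],
    [[0, 7, 0], -0.04],
    [[0, 7, 0], -0.04],
    [[0, 7, 0], -0.04],
    [[0, 5, 0], -0.04],
  ],
)

```text
time_s: 10.82
position: [0.56, -0.0172, 0.107]
tcp_rot: [[-0.084, 0.994, -0.067], [0.994, 0.088, 0.057], [0.063, -0.062, -0.996]]
force: [-8.2, -1.8, 7.2]
opening: 0.005
```

```bash
python3 -c "
from h import *
sel()"
```

```text
t 10.82 z 0.107 r 66.8 ang 82.8 implied handle 95.3 yaw rel 104.1 F [-8.2 -1.8  7.2] j6 -111.0 tilt [ 0.063 -0.062]
```

Emit:
send_rows(
  motion=[
    [[0, 8, 0], 0.02],
    [[0, 8, 0], 0],
    [[0, 8, 0], 0],
    [[0, 8, 0], 0],
    [[0, 5, 0], 0],
  ],
)

```text
time_s: 11.23
position: [0.5928, -0.0177, 0.1052]
tcp_rot: [[-0.067, 0.994, -0.081], [0.996, 0.072, 0.055], [0.061, -0.077, -0.995]]
force: [0.2, 0.4, -1.0]
opening: 0.007
```

```bash
python3 -c "
from h import *
sel()"
```

```text
t 11.23 z 0.1052 r 66.0 ang 111.3 implied handle 124.0 yaw rel 103.1 F [ 0.2  0.4 -1. ] j6 -108.9 tilt [ 0.061 -0.077]
```

Force has dropped to zero past the crest. I back off and go up to look.

Emit:
send_rows(
  motion=[
    [[0, -8, 0], 0],
    [[0, -8, -2], 0],
    [[0, -5, -20], 0.05],
    [[0, 0, -30], 0.1],
    [[0, 0, -30], 0.1],
  ],
)

```text
time_s: 11.65
position: [0.5758, -0.0253, 0.1845]
tcp_rot: [[0.19, 0.978, -0.087], [0.981, -0.186, 0.056], [0.038, -0.095, -0.995]]
force: [0.6, -1.2, 0.6]
opening: 0.005
```

```bash
python3 -c "
from h import *
plan((.457,-.332,.15),0,10)"
```

```text
t 11.65 pos [ 0.5758 -0.0253  0.1845] yaw 79.05 F [ 0.6 -1.2  0.6] op 0.0 tilt [ 0.038 -0.095]
[[np.float64(-39.2), np.float64(-7.1), np.float64(4.2)], np.float64(0.12)]
[[np.float64(-39.7), np.float64(-2.3), np.float64(4.2)], np.float64(0.12)]
[[np.float64(-39.7), np.float64(2.4), np.float64(4.2)], np.float64(0.12)]
[[np.float64(-39.1), np.float64(7.2), np.float64(4.2)], np.float64(0.12)]
[[np.float64(-38.0), np.float64(11.8), np.float64(4.2)], np.float64(0.12)]
[[np.float64(-36.3), np.float64(16.3), np.float64(4.2)], np.float64(0.12)]
[[np.float64(-34.1), np.float64(20.5), np.float64(4.2)], np.float64(0.12)]
[[np.float64(-31.4), np.float64(24.4), np.float64(4.2)], np.float64(0.12)]
[[np.float64(-7.6), np.float64(7.5), np.float64(1.1)], np.float64(0.12)]
[[np.float64(0.0), np.float64(0.0), np.float64(-0.0)], np.float64(0.12)]
```

Emit:
send_rows(
  motion=[
    [[-39, -7, 0], 0.12],
    [[-40, -2, 0], 0.12],
    [[-40, 2, 0], 0.12],
    [[-39, 7, 0], 0.12],
    [[-38, 12, 0], 0.12],
  ],
)

```text
time_s: 12.07
position: [0.5074, -0.2119, 0.1908]
tcp_rot: [[0.72, 0.692, -0.061], [0.694, -0.718, 0.046], [-0.012, -0.075, -0.997]]
force: [0.5, -0.2, 0.4]
opening: 0.005
```

```bash
python3 -c "
from h import *
plan((.457,-.332,.15),0,10)
c=cap('top','t5.png'); im=c['image']
cv2.imwrite('pics/t5c.png',cv2.resize(im[120:240,140:280],None,fx=5,fy=5,interpolation=cv2.INTER_CUBIC))"
```

```text
t 12.07 pos [ 0.5074 -0.2119  0.1908] yaw 43.97 F [ 0.5 -0.2  0.4] op 0.01 tilt [-0.012 -0.075]
[[np.float64(-35.1), np.float64(15.1), np.float64(12.0)], np.float64(0.12)]
[[np.float64(-33.0), np.float64(19.2), np.float64(12.0)], np.float64(0.12)]
[[np.float64(-30.5), np.float64(23.0), np.float64(12.0)], np.float64(0.12)]
[[np.float64(-11.3), np.float64(10.9), np.float64(4.9)], np.float64(0.12)]
[[np.float64(0.0), np.float64(0.0), np.float64(-0.0)], np.float64(0.12)]
[[np.float64(0.0), np.float64(0.0), np.float64(-0.0)], np.float64(0.12)]
[[np.float64(0.0), np.float64(0.0), np.float64(-0.0)], np.float64(0.047)]
[[np.float64(0.0), np.float64(0.0), np.float64(-0.0)], np.float64(-0.0)]
[[np.float64(0.0), np.float64(0.0), np.float64(-0.0)], np.float64(-0.0)]
[[np.float64(0.0), np.float64(0.0), np.float64(-0.0)], np.float64(-0.0)]
```

View pics/t5c.png

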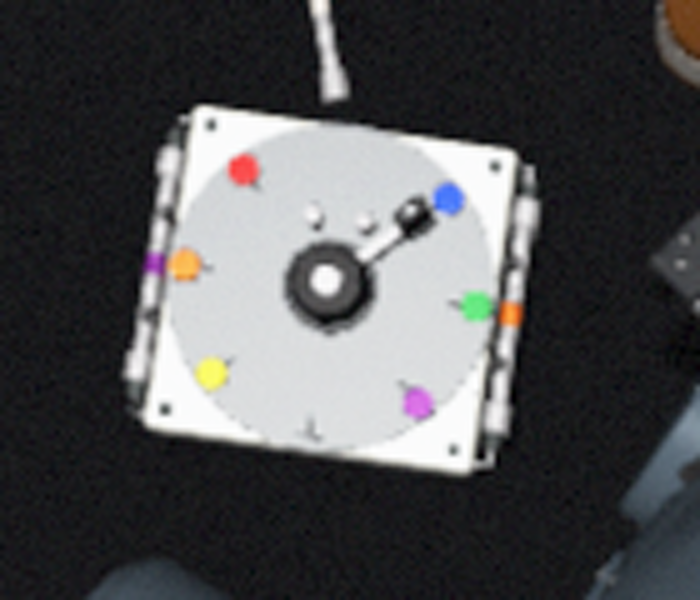

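The lever points straight at the blue label at crop (448,198), with the tab at (412,215). Now to the green key.

Emit:
send_rows(
  motion=[
    [[-35, 15, 8], 0.12],
    [[-33, 19, 8], 0.12],
    [[-30, 23, 8], 0.12],
    [[-12, 11, 5], 0.12],
    [[0, 0, 0], 0.12],
  ],
)

```text
time_s: 12.53
position: [0.4495, -0.3418, 0.163]
tcp_rot: [[0.989, 0.14, -0.054], [0.142, -0.989, 0.032], [-0.049, -0.04, -0.998]]
force: [-0.3, 0.5, -0.2]
opening: 0.003
```

```bash
python3 -c "
from h import *
plan((.456,-.332,.12),0,5)"
```

```text
t 12.53 pos [ 0.4495 -0.3418  0.163 ] yaw 8.17 F [-0.3  0.5 -0.2] op 0.0 tilt [-0.049 -0.04 ]
[[np.float64(7.0), np.float64(-7.9), np.float64(38.6)], np.float64(0.12)]
[[np.float64(0.7), np.float64(-1.0), np.float64(4.4)], np.float64(0.023)]
[[np.float64(0.0), np.float64(0.0), np.float64(-0.0)], np.float64(-0.0)]
[[np.float64(0.0), np.float64(0.0), np.float64(-0.0)], np.float64(-0.0)]
[[np.float64(0.0), np.float64(0.0), np.float64(-0.0)], np.float64(-0.0)]
```

Emit:
send_rows(
  motion=[
    [[5, -3, 20], 0.1],
    [[4, -3, 30], 0.05],
    [[2, -1, 25], 0],
    [[1, 0, 10], 0],
    [[0, 0, 0], 0],
  ],
)

```text
time_s: 12.95
position: [0.4554, -0.3371, 0.0783]
tcp_rot: [[0.999, -0.026, -0.046], [-0.025, -0.999, 0.023], [-0.046, -0.022, -0.999]]
force: [-0.1, 0.8, -0.1]
opening: 0.007
```

```bash
python3 -c "
from h import *
plan((.456,-.332,.045),0,5)
c=cap('wrist','w2.png')
for t in ['stop_key_top','start_key_top']:
  for r in place_of('wrist',t)[:3]: print(t,round(r['p'],2),np.round(r['xy'],1),np.round(ray(c,r['xy'],.036),4))
print(proj(c,(.456,-.331,.036)),proj(c,(.4575,-.277,.036)))"
```

```text
t 12.95 pos [ 0.4554 -0.3371  0.0783] yaw -1.43 F [-0.1  0.8 -0.1] op 0.01 tilt [-0.046 -0.022]
[[np.float64(0.5), np.float64(-5.1), np.float64(33.3)], np.float64(-0.025)]
[[np.float64(0.0), np.float64(0.0), np.float64(-0.0)], np.float64(-0.0)]
[[np.float64(0.0), np.float64(0.0), np.float64(-0.0)], np.float64(-0.0)]
[[np.float64(0.0), np.float64(0.0), np.float64(-0.0)], np.float64(-0.0)]
[[np.float64(0.0), np.float64(0.0), np.float64(-0.0)], np.float64(-0.0)]
stop_key_top 0.78 [260.8 138.5] [ 0.4575 -0.2819  0.036 ]
stop_key_top 0.55 [ 74.2 299.8] [ 0.2878 -0.4197  0.036 ]
start_key_top 0.6 [260.7 205.4] [ 0.4561 -0.3336  0.036 ]
[260.43172713 202.18980371] [260.69322621 131.68615308]
```

View pics/w2.png

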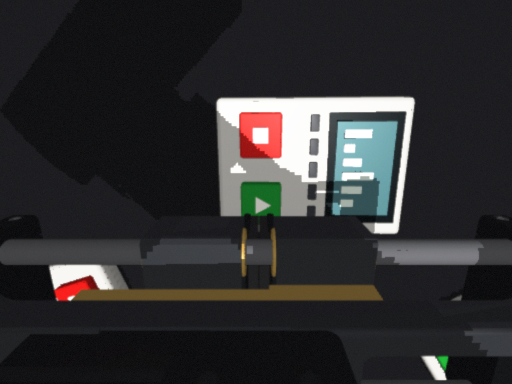

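The wrist picture shows the green key at (261,205), about (0.456,-0.333), and the red key at (261,135). The keypad has not moved.

Emit:
send_rows(
  motion=[
    [[1, -1, 12], -0.02],
    [[1, -1, 12], 0],
    [[0, 0, 8], 0],
    [[0, 0, 4], 0],
    [[0, 0, 0], 0],
  ],
)

```text
time_s: 13.52
position: [0.4611, -0.3391, 0.0479]
tcp_rot: [[0.999, 0.0, -0.033], [0.0, -1.0, 0.009], [-0.033, -0.009, -0.999]]
force: [0.5, -0.1, 0.6]
opening: 0.003
```

Emit:
send_rows(
  motion=[
    [[-3, -4, 0], 0],
    [[-2, -3, 2], 0],
    [[0, 0, 4], 0],
    [[0, 0, 2], 0],
    [[0, 0, 0], 0],
  ],
)

```text
time_s: 13.93
position: [0.4558, -0.3317, 0.0407]
tcp_rot: [[0.999, 0.001, -0.032], [0.001, -1.0, 0.007], [-0.032, -0.007, -0.999]]
force: [-0.9, -0.8, 1.4]
opening: 0.003
```

Emit:
send_rows(
  motion=[
    [[0, 0, 3], 0],
    [[0, 0, 3], 0],
    [[0, 0, 3], 0],
    [[0, 0, 2], 0],
    [[0, 0, 2], 0],
  ],
)

```text
time_s: 14.35
position: [0.456, -0.332, 0.0309]
tcp_rot: [[1.0, 0.001, -0.031], [0.001, -1.0, 0.006], [-0.031, -0.006, -1.0]]
force: [-3.9, 5.0, 24.6]
opening: 0.005
```

The green key is bottomed (24.6 N at z=0.031). I lift off.

Emit:
send_rows(
  motion=[
    [[0, 0, 0], 0],
    [[0, 0, -10], 0],
    [[0, 0, -30], 0],
    [[0, 0, -40], 0],
    [[0, 0, -40], 0],
  ],
)

```text
time_s: 14.77
position: [0.4557, -0.3292, 0.1485]
tcp_rot: [[0.999, 0.0, -0.043], [0.001, -1.0, 0.02], [-0.043, -0.02, -0.999]]
force: [1.7, -1.2, -0.4]
opening: 0.003
```

Emit:
send_rows(
  motion=[
    [[-15, 0, -30], 0],
    [[-15, -20, -20], 0],
    [[0, -30, 0], 0],
    [[0, 0, 0], 0],
    [[0, 0, 0], 0],
  ],
)

```text
time_s: 15.18
position: [0.4319, -0.2849, 0.2141]
tcp_rot: [[1.0, -0.0, -0.026], [-0.0, -1.0, 0.001], [-0.026, -0.001, -1.0]]
force: [-0.9, -1.0, 0.4]
opening: 0.004
```

```bash
python3 -c "
from h import *
sel()
c=cap('top','t6.png'); im=c['image']
c=cap('scene','s6.png'); im2=c['image']
cv2.imwrite('pics/t6c.png',np.hstack([cv2.resize(im[130:230,150:350],None,fx=4,fy=4,interpolation=cv2.INTER_CUBIC)]))
cv2.imwrite('pics/s6c.png',cv2.resize(im2[160:280,130:350],None,fx=3.5,fy=3.5,interpolation=cv2.INTER_CUBIC))"
```

```text
t 15.18 z 0.2141 r 362.9 ang 75.3 implied handle 77.6 yaw rel 9.2 F [-0.9 -1.   0.4] j6 -44.6 tilt [-0.026 -0.001]
```

View pics/t6c.png

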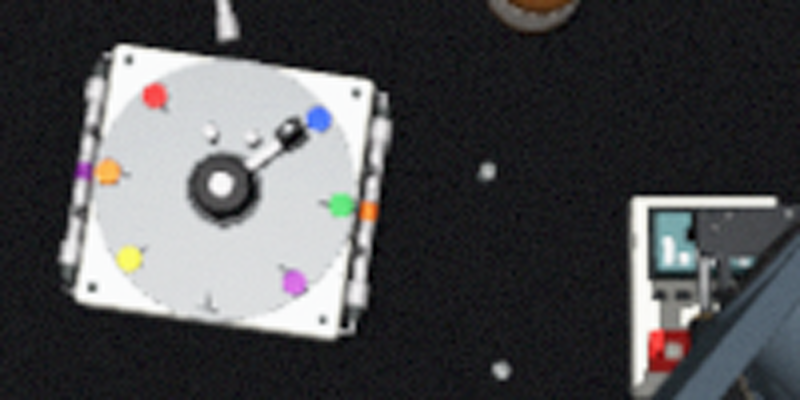

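View pics/s6c.png

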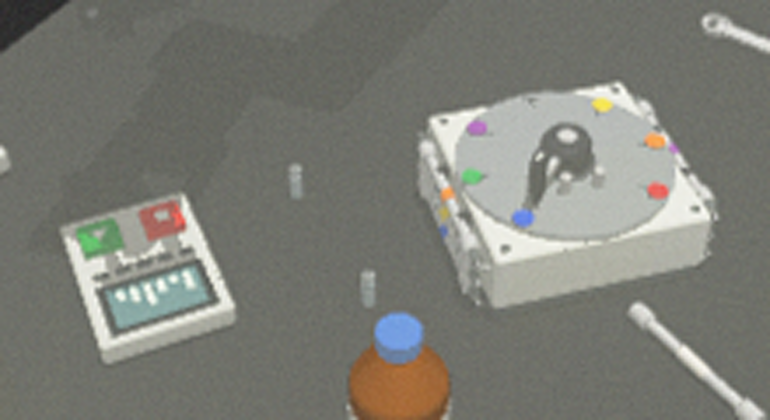

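The lever is at the blue label (crop 318,119). The vials stand, the keypad's left edge is still at column 308, and both keys are up and untouched.

```bash
python3 -c "
from h import *
print(bot.hand_in())"
```

```text
the job is handed in; nothing more can be done
None
```

I pressed the red stop key, turned the selector three clicks counter-clockwise to the blue label, pressed the green start key, and handed the job in at about 15 s. The hand-in gives no verdict.

- **Keypad choice:** I used the keypad at (326,204) in the top picture, the farthest left of the three.
- **Red key:** The force held steady at about 3.5–3.9 N with the fingers 3–4 mm below the key's rest height, which fits 4–5 mm of travel. It was not driven hard onto its stop as the green key was.
- **Selector:** The closed fingers pushed one face of the tab only. The last pictures show the lever over the blue disc and clear of the gripper.
- **Green key:** It bottomed at about 25 N, while the selector was at the blue label.
- **Final pictures:** Both keys look up, the keypad's left edge has not moved, both vials are standing, and the fingers touch nothing. I did not measure the other loose things.
- **Disagreements:** The top and wrist cameras differed by up to about 6 mm on the keys' sideways position, so I aimed in between. The tool also tilted by up to about 6° during the moves, with no visible effect.

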